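# Bring the skein winder's tie-off stem to the top

### The arm

A 7-joint arm with a two-finger parallel gripper is mounted at the origin on the work surface. World frame = base frame: x ahead of the robot, y to its left, z up, the work surface at z = 0. Lengths are in m, angles in rad, forces in N, time in s.
With the tool pointing down it reaches from about 0.425 to 0.95 m from the base axis. Payload 4.7 kg.
Tool frame: the origin (TCP) lies on the centre line of the jaws, within the pads' length; the fingertips stand robot.nose_length ahead of it and the grasp point (between the pads) lies 8 mm behind it (robot.nose_length is the distance from the TCP to the fingertips, in m); z points along the fingers, y is the line along which they close (so a half turn about z gives the same grasp; the last joint's range is limited). The gripper opens to 85 mm and grips with 20 to 120 N. Pads are 22 mm wide; open, the fingers measure 114 mm over their backs; the gripper's body (76 mm by 85 mm) begins 54 mm behind the grasp point. The pads swing forward as they close: fully open they stand 13 mm farther back than shut.
Start: joints at [1.211, 0.469, -0.049, 1.532, 0.024, 1.141, -0.082], TCP at [0.219, -0.638, 0.242] pointing down, gripper open.
Joint ranges: [-2.59, 2.59], [-0.33, 1.99], [-1.39, 1.29], [0.1, 2.45], [-1.04, 4.18], [0.21, 1.99], [-2.66, 2.66]. Speed limits (rad/s): [2.57, 2.57, 3.14, 3.14, 3.14, 3.14, 3.14].

### API

Orientations are given as [roll, pitch, yaw] about the fixed x, y, z axes, in that order (R = Rz(yaw) Ry(pitch) Rx(roll)).
In Python, from plant import robot gives the robot as it stands. Calls block until the motion is done:
- robot.goto(position, orientation): joint-space move of the TCP to a pose.
- robot.move_straight(position, vel=0.15, attitude=None, contact_N=None): straight line of the TCP; attitude=None keeps the orientation; vel is the mean speed in m/s. With contact_N (N) it stops when the force on the tool has changed by that much, and returns True; else False.
- robot.move_joints(angles): joint-space move.
- robot.grip(opening, strength=None): opening from 0.0 (shut) to 1.0 (fully open); strength is the grip in N (None keeps the last); returns when the fingers have stopped.
- robot.sleep(seconds).
- robot.inverse_kinematics(position, orientation): joint angles nearest the present ones, or None.
- robot.sense(): the state.
- robot.grab_frame(name): name is "scene" or "top" or "wrist"; returns a dict with "image" (480x640x3 uint8, red, green, blue), "range_z" (480x640 float32, m along the optical axis (not along the pixel's ray), 0 where there is no reading), "fx", "fy", "cx", "cy" (pixels), "R" (3x3) and "t" (3): a world point X has camera coordinates R X + t. Camera axes: x right, y down, z forward; pixel columns grow to the right and rows downward; lengths in m; the calibration is good to about 2 mm. A picture is of the moment at which its call begins.
A pose or a line that the arm cannot do raises robot.IKError and nothing moves.
- robot.close_job(): hands the job in; it is judged then, once.
The state is a dict: "t": time; "joint_pos": joint angles; "joint_velocities": joint speeds; "effort": joint torques, N m; "tcp_pos": TCP position; "tcp_rot": TCP orientation; "wrist_force": force on the tool from outside, world axes, zero at the start; "torque": the same for the moment, N m; "opening": opening from 0.0 (shut) to 1.0 (fully open); "gripper_force": force on a finger pad.
Only numpy, scipy, OpenCV 4.12 (cv2) and the standard library are available. Lean on these libraries where they do the work, as an engineer would, in place of code of your own. Each camera call takes 0.05 s, during which the arm holds its last target. There are 200 camera calls.

### The job

On the craft table stands a wooden skein winder, an upright wheel with six open spokes, one of which carries a longer stem with a ball on its end for tying on the yarn. Push the spokes round gently with the fingertips, one after another, until the ball-ended stem points straight up, then leave the wheel at rest and untouched. Only push: do not fling the wheel, shift, tip or lift the winder, or disturb the other things on the table.

Things in the scene. Friction and masses are not known exactly. Their poses are not given: they have to be found in the camera images.
- winder: Loose white-laminated stand of the winder, 2.6 kg. Origin: centre of the underside of its base plate (200 mm in x, 240 mm in y, 18 mm thick). z is up; x is the axle direction, pointing away from the robot (yaw within 0.4 rad). A post 50 mm wide (y), 26 mm thick (x), centred at x = -55 mm on the robot's side of the wheel, 182 mm tall, carries the axle. The wheel lies in the stand's plane x = 0.
- hub (a point): Centre of the wheel, on the axle, 155 mm straight above the stand's origin. Turns with the wheel: z along the stem, x along the axle. Hub 44 mm across. Six round spokes, 10 mm thick, 60 degrees apart, the first in line with the stem; no outer rim. A small ring joins the spokes at radius 45 mm (outer edge 50 mm).
- spoke_end (a point): Middle of the cross-peg at the end of the first spoke, where the stem begins, 94 mm from the wheel's centre. All six spokes end in such a peg at that radius: 12 mm thick, 52 mm long along the axle, centred on the wheel's plane. Turns with the wheel, z outward.
- stem_ball (a point): Centre of the ball (26 mm diameter) at the end of the stem, a 7 mm rod going on outward from the first spoke; 122 mm from the wheel's centre (outermost point 135 mm). Turns with the wheel; its z axis points outward along the stem.
- wheel (a joint): Wheel angle q, rad, right-handed about the stand's x; turns both ways without stops. 0 or any multiple of 2 pi: stem straight up. Growing from 0 the stem leans to the stand's -y: radius r on it lies at y = -r sin q, z = 155 mm + r cos q. Wheel 0.35 kg; light friction (0.06 N m, about 0.7 N at a spoke end) stops it where it is left.
- spool: Bystander: bare wooden thread spool, 32 mm across, 36 mm tall, standing on the winder's base plate. Origin: centre of its underside.
- jar: Bystander: glass jar, 60 mm across, 75 mm tall. Origin: centre of its underside.
- glue: Bystander: white glue bottle, 48 mm across, 130 mm tall. Origin: centre of its underside.
- cork: Bystander: upright cork, 24 mm across, 40 mm tall. Origin: centre of its underside.
- mushroom: Bystander: wooden darning mushroom, 68 mm across, 90 mm tall. Origin: centre of its underside.
- mug: Bystander: white mug, 76 mm across, 90 mm tall. Origin: centre of its underside.
- brush: Bystander: brush lying flat. Origin: near its middle.

How it is judged:
At the end, for the whole second after the job is handed in: The stem points straight up within 0.12 rad (7 degrees), the wheel is at rest (under 0.05 rad/s), the winder stands flat within 25 mm of where it was, and every bystander is within 25 mm of where it was (angle between stem_ball's own z axis and vertical below 0.12 rad and velocity of joint wheel between -0.05 and 0.05 rad/s and distance of each of winder, spool, jar, glue, cork, mushroom, mug, brush from where it was at the start of the episode below 0.025 m and angle between winder's own z axis and vertical below 0.05 rad); the robot touches nothing.
It fails at once if the winder is lifted or tipped (height (world z) of winder above 0.012 m or angle between winder's own z axis and vertical above 0.1 rad).
It fails at once if the winder is shifted by more than 25 mm (distance of winder from where it was at the start of the episode above 0.025 m).
It fails at once if the winder is pushed or pinched hard (over 40 N) by the fingers (contact force between the fingers and winder above 40 N).
It fails at once if the wheel is flung round (faster than 6 rad/s) (velocity of joint wheel above 6 rad/s or velocity of joint wheel below -6 rad/s).
It fails at once if a bystander is disturbed (moved by more than 25 mm) (distance of any of spool, jar, glue, cork, mushroom, mug, brush from where it was at the start of the episode above 0.025 m).
It also fails if it takes over 69 s, if anything falls off the work surface, if the arm or the gripper's body presses on something with over 40 N, if the wrist force passes 120 N, or if a joint passes its speed limit or range.

## Working session

There is one attempt and no reset: what is moved stays moved. The work goes in short steps, each a Python script; the robot and the scene stay as the last script left them, time stands still between calls to the robot, and variables do not carry over. Pictures are saved under pics/ and viewed, at most 10 in all, crops included, and the job is handed in when it is done.

```bash
mkdir -p pics; ls; python3 - <<'E'
from plant import robot
import cv2,numpy as np
for n in("scene","top"):
    f=robot.grab_frame(n); cv2.imwrite(f"pics/{n}0.png",f["image"][:,:,::-1]); np.savez(f"{n}0.npz",**f)
    print(n,f["fx"],f["cx"],f["cy"],np.round(-f["R"].T@f["t"],3),np.round(f["R"],2).tolist())
print(robot.nose_length,robot.sense()["t"],robot.sense()["tcp_rot"])
E
```

```text
pics
scene 445.6254424497022 321.1830600021446 242.1281078303418 [1.353 0.123 0.75 ] [[-0.17, 0.99, 0.01], [0.54, 0.1, -0.83], [-0.82, -0.14, -0.55]]
top 592.6823800628737 324.37216167346736 237.86098468154074 [ 0.36  -0.016  1.496] [[-0.02, -1.0, -0.01], [-0.99, 0.03, -0.14], [0.14, 0.01, -0.99]]
0.011 0.1 [-3.13978581e+00  8.87360968e-05  3.30761014e-01]
```

View pics/scene0.png

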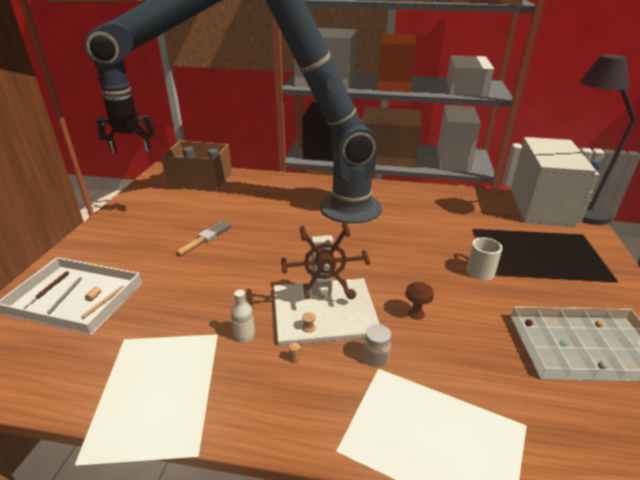

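View pics/top0.png

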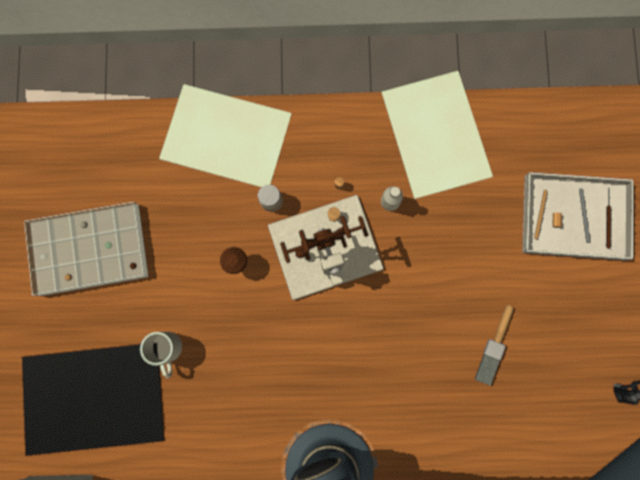

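The scene view shows the dark wheel around (325,262) on the white plate. The ball is possibly the blob at (350,293). The top view has the plate at (326,247), with the glue at (391,199), jar at (270,198), mushroom at (233,260), spool at (335,214) and cork at (340,183). Next I'll measure the stand pose and ball angle.

```bash
cat > h.py <<'E'
import cv2,numpy as np
def ray(f,px):
    px=np.atleast_2d(px).astype(float)
    d=np.c_[(px[:,0]-f["cx"])/f["fx"],(px[:,1]-f["cy"])/f["fy"],np.ones(len(px))]
    return -f["R"].T@f["t"], d@f["R"]
def onplane(f,px,n,p0):
    c,d=ray(f,px); n=np.asarray(n,float)
    return c+d*((np.dot(n,np.asarray(p0)-c))/(d@n))[:,None]
def cloud(f,mask):
    v,u=np.nonzero(mask&(f["range_z"]>0)); c,d=ray(f,np.c_[u,v])
    return c+d*f["range_z"][v,u][:,None], np.c_[u,v]
E
python3 - <<'E'
from h import *
T=dict(np.load("top0.npz"));S=dict(np.load("scene0.npz"))
im=T["image"].astype(int)
# plate: hull of points on its top at z~18mm near (326,247), white
hsv=cv2.cvtColor(T["image"],cv2.COLOR_RGB2HSV)
m=((hsv[...,1]<70)).astype(np.uint8)
w=np.zeros_like(m);w[190:305,255:390]=1;m&=w
n,l,st,ce=cv2.connectedComponentsWithStats(m); k=1+np.argmax(st[1:,4]); 
pts=np.argwhere(l==k)[:,::-1]
P=onplane(T,pts,[0,0,1],[0,0,.018])
r=cv2.minAreaRect(P[:,:2].astype(np.float32));print("plate",r)
b=cv2.boxPoints(r);print(b)
for name,f in(("top",T),("scene",S)):
    pass
c=np.array(r[0])
# long side (240) is y axis
e=[(b[1]-b[0]),(b[2]-b[1])];L=max(e,key=np.linalg.norm);y=L/np.linalg.norm(L);y*=np.sign(y[1]);x=np.array([y[1],-y[0]])
yaw=np.arctan2(x[1],x[0]);print("yaw",yaw)
np.savez("pose.npz",c=c,yaw=yaw)
R=np.array([[x[0],x[1],0],[y[0],y[1],0],[0,0,1]])
hub=np.r_[c,.155]
for name,f in(("scene",S),("top",T)):
    h=cv2.cvtColor(f["image"],cv2.COLOR_RGB2HSV)
    Q,uv=cloud(f,np.ones(h.shape[:2],bool)); q=(Q-hub)@R.T
    rr=np.hypot(q[:,1],q[:,2]); a=np.degrees(np.arctan2(-q[:,1],q[:,2]))
    s=(abs(q[:,0])<.03)&(q[:,2]>-.13)
    for lo,hi in((.07,.105),(.108,.14)):
        t=s&(rr>lo)&(rr<hi); print(name,lo,np.histogram(a[t],np.arange(-180,181,15))[0].tolist())
    if name=="scene": t=s&(rr>.108)&(rr<.14);print(np.c_[uv[t],np.round(q[t]*1000),np.round(a[t])].astype(int)[::3].tolist()[:60])
# bystanders: point clusters above table outside
Q,uv=cloud(T,np.ones((480,640),bool));s=(Q[:,2]>.015)
M=np.zeros((480,640),np.uint8);M[uv[s][:,1],uv[s][:,0]]=1
n,l,st,ce=cv2.connectedComponentsWithStats(M);lab=l[uv[:,1],uv[:,0]]
for i in range(1,n):
    if st[i,4]>30:
        q=Q[lab==i]
        if np.linalg.norm(q[:,:2].mean(0)-c)<.4: print(np.round(q.min(0),3),np.round(q.max(0),3))
cv2.imwrite("pics/crop.png",cv2.resize(S["image"][210:370,220:450,::-1],None,fx=3.4,fy=3.4,interpolation=cv2.INTER_CUBIC))
E
```

```text
plate ((0.5411704778671265, -0.004308924078941345), (0.20054273307323456, 0.23940648138523102), 17.495227813720703)
[[ 0.40955153  0.07971287]
 [ 0.48152342 -0.14861915]
 [ 0.67278945 -0.08833072]
 [ 0.60081756  0.1400013 ]]
yaw 0.30534932
scene 0.07 [0, 2, 83, 0, 0, 7, 108, 0, 0, 34, 83, 0, 0, 57, 39, 0, 0, 59, 49, 0, 0, 2, 92, 0]
scene 0.108 [18, 11, 66, 0, 0, 0, 0, 0, 0, 0, 0, 0, 0, 0, 0, 0, 0, 0, 0, 0, 0, 0, 0, 14]
[[350, 289, -8, 66, -96, -145], [320, 290, -30, -4, -110, 178], [349, 290, 2, 62, -90, -146], [352, 290, -4, 70, -96, -144], [319, 291, -29, -7, -112, 177], [322, 291, -28, 1, -112, -180], [326, 291, -29, 11, -114, -175], [352, 291, 0, 69, -96, -144], [355, 291, -3, 78, -99, -142], [323, 292, -30, 3, -117, -178], [351, 292, 4, 66, -95, -145], [354, 292, 5, 73, -95, -142], [323, 293, -29, 3, -119, -178], [327, 293, -27, 13, -118, -174], [352, 293, 8, 68, -96, -145], [355, 293, 4, 76, -99, -143], [321, 294, -29, -2, -122, 179], [324, 294, -29, 6, -122, -177], [351, 294, 7, 66, -99, -146], [354, 294, 7, 73, -100, -144], [318, 295, -29, -9, -125, 176], [323, 295, -30, 3, -
[... 176 characters left out ...]
6, 8, 61, -104, -150], [352, 296, 9, 68, -104, -147], [355, 296, 9, 76, -105, -144], [348, 297, 8, 59, -107, -151], [351, 297, 13, 65, -103, -148], [354, 297, 10, 73, -106, -146], [350, 298, 13, 63, -106, -149], [353, 298, 12, 70, -108, -147], [350, 299, 10, 63, -112, -150], [353, 299, 8, 71, -114, -148]]
top 0.07 [0, 1, 53, 0, 0, 0, 149, 0, 0, 14, 133, 0, 0, 95, 55, 0, 0, 105, 37, 0, 0, 28, 27, 0]
top 0.108 [5, 3, 60, 0, 0, 0, 0, 0, 0, 0, 0, 0, 0, 0, 0, 0, 0, 0, 0, 0, 0, 0, 3, 2]
[ 0.691 -0.054  0.015] [ 0.714 -0.033  0.048]
[0.636 0.101 0.015] [0.693 0.16  0.087]
[ 0.629 -0.195  0.015] [ 0.678 -0.148  0.137]
[ 0.414 -0.145  0.015] [0.671 0.139 0.253]
[0.476 0.186 0.058] [0.539 0.25  0.096]
```

View pics/crop.png

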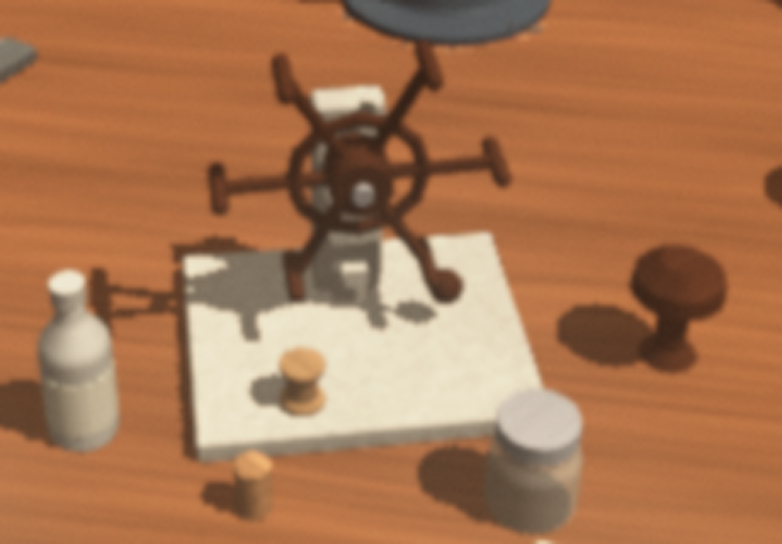

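The crop confirms the ball at lower right (crop ≈ (445,285)), which puts the stem at q ≈ -147° and the spokes at -87/-27/33/93/153°. I'll sweep spokes over the top from +y to -y: two strokes of about 60°, then a final fine push.

```bash
cat >> h.py <<'E'
from plant import robot
z_=np.load("pose.npz"); c=z_["c"]; yaw=float(z_["yaw"])
x=np.array([np.cos(yaw),np.sin(yaw),0]);y=np.array([-x[1],x[0],0]);hub=np.r_[c,.155]
R=np.array([x,y,[0,0,1]])
O=[np.pi,0,yaw]
def tip(yy,zz): return hub+yy*y+np.array([0,0,zz+robot.nose_length])   # fingertip at stand y, height over hub
def angles():
    f=robot.grab_frame("scene");Q,uv=cloud(f,np.ones((480,640),bool));q=(Q-hub)@R.T
    rr=np.hypot(q[:,1],q[:,2]);a=np.arctan2(-q[:,1],q[:,2])
    dark=f["image"][uv[:,1],uv[:,0]].max(1)<120
    s=(abs(q[:,0])<.03)&dark&(q[:,2]>-.13)
    p=s&(rr>.06)&(rr<.09)&(abs(q[:,0])<.015); b=s&(rr>.112)&(rr<.136)&(abs(q[:,0])<.016)
    off=np.degrees(np.angle(np.exp(6j*a[p]).mean()))/6
    print("spokes mod60: %.1f"%off,"ball: %.1f n=%d"%(np.degrees(np.angle(np.exp(1j*a[b]).mean())),b.sum()),"t",robot.sense()["t"])
    return f
def stroke(y0,y1,zz,vel=.06):
    robot.move_straight(tip(y0,zz+.10),vel=.25); robot.move_straight(tip(y0,zz),vel=.12,contact_N=12)
    print("hit",robot.move_straight(tip(y1,zz),vel=vel,contact_N=15), np.round(robot.sense()["wrist_force"],1))
    robot.move_straight(tip(y1+.015,zz),vel=.06); robot.move_straight(tip(y1+.015,zz+.10),vel=.2)
E
python3 - <<'E'
from h import *
angles()
p=np.array(robot.sense()["tcp_pos"]);robot.move_straight(p+[0,0,.17],vel=.2)
robot.grip(0.0); print(robot.nose_length)
robot.goto(tip(.08,.2),O); print(R@(robot.sense()["tcp_pos"]-hub))
stroke(.08,-.024,.07)
f=angles()
cv2.imwrite("pics/s1.png",cv2.resize(f["image"][130:340,180:460,::-1],None,fx=2.5,fy=2.5))
E
```

```text
spokes mod60: -28.2 ball: -146.5 n=48 t 0.15
0.011
[2.71722600e-05 7.88961635e-02 2.10881444e-01]
hit False [-0.4  0.4  0.2]
spokes mod60: 29.2 ball: -89.0 n=82 t 8.875
```

View pics/s1.png

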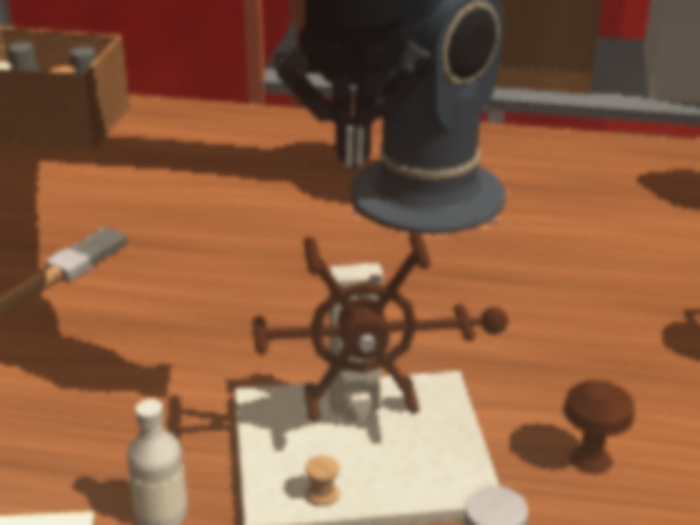

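Stroke one worked: the ball now points level to the right (about (493,320) in the crop), at q = -89°, and everything else is in place. Next comes stroke two, then the push on the ball.

```bash
python3 - <<'E'
from h import *
stroke(.08,-.024,.07)
angles()
stroke(.11,.032,.095,.05)
angles()
E
```

```text
hit False [ 0.4  0.4 -0.4]
spokes mod60: 29.2 ball: -30.6 n=109 t 13.35
hit False [0.8 0.1 0.4]
spokes mod60: -1.5 ball: -2.5 n=113 t 17.775
```

```bash
python3 - <<'E'
from h import *
p=np.array(robot.sense()["tcp_pos"]);robot.move_straight(p+[0,0,.1],vel=.2)
f=angles();angles()
cv2.imwrite("pics/s2.png",cv2.resize(f["image"][130:370,150:470,::-1],None,fx=2.4,fy=2.4))
T=robot.grab_frame("top");T0=np.load("top0.npz")["image"]
d=cv2.absdiff(T["image"],T0).max(2)[170:300,220:420]
print("changed px",(d>40).sum(),robot.sense()["wrist_force"])
E
```

```text
spokes mod60: -1.6 ball: -2.5 n=115 t 18.4667
spokes mod60: -1.6 ball: -2.5 n=112 t 18.5167
changed px 10222 [0.43162037 0.57729534 0.20984592]
```

View pics/s2.png

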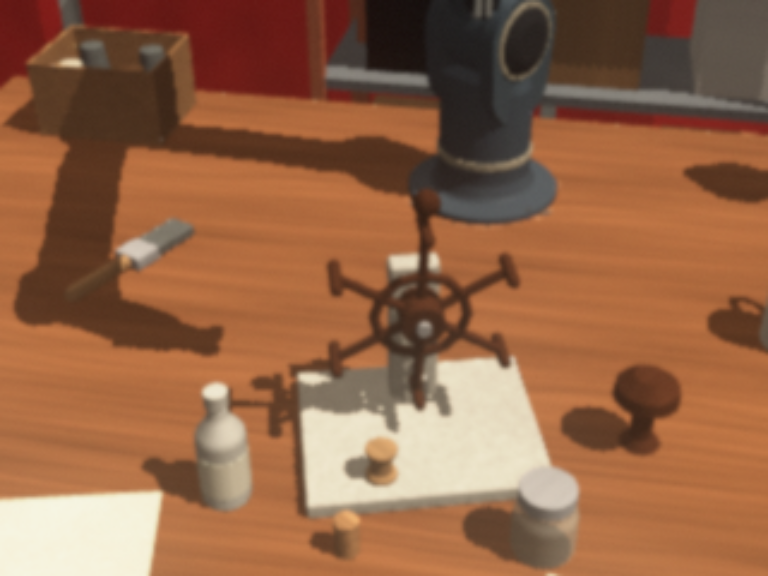

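The stem stands upright, with the ball at about (428,200) above the hub at (422,315), about 2° off vertical. The bystanders and plate are where they were, and the arm is clear.

```bash
python3 -c "
from plant import robot
print(robot.close_job())"
```

```text
the job is handed in; nothing more can be done
None
```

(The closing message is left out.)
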